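Clamp down the nest plate evenly

TASK

Tighten the four wing nuts on the corners of the fixture's top plate, clockwise, so that the plate is pulled down evenly: in a first round turn each one about half way (an eighth of a turn), in a second round turn each one on to its stop, where it has made a quarter turn. In both rounds work crosswise: after a corner, always do the diagonally opposite corner before a neighbouring one.

Things in the scene. Friction and masses are not known exactly. Their poses are not given: they have to be found in the camera images.
- fixture: aluminium fixture fixed to the table: 200 x 280 mm base plate; raised above it a 180 mm square top plate, upper face 74 mm above the table, with a 90 mm round opening, two 9 mm high pins and a wing nut at each corner. Origin on the table under the opening's centre; x away from the robot (yaw within 0.35), y left, z up. Round screws on the base plate and a loose wing nut beside it are not part of the job
- near_left (a joint): steel wing nut, near left corner, axis upright at fixture x -65, y +65 mm. Its wings form an upright bar 48 mm long, 12 thick, 82 to 116 mm above the table, over a 22 mm hub. Value: rad turned clockwise seen from above: 0 loose (bar along fixture x), 1.571 tight (hard stop, bar along y); bar's yaw = fixture's yaw - value. Starts 0 to 0.2. Turns with 0.06 N m, keeps its height, stays where left
- near_right (a joint): steel wing nut, near right corner, axis upright at fixture x -65, y -65 mm. Its wings form an upright bar 48 mm long, 12 thick, 82 to 116 mm above the table, over a 22 mm hub. Value: rad turned clockwise seen from above: 0 loose (bar along fixture x), 1.571 tight (hard stop, bar along y); bar's yaw = fixture's yaw - value. Starts 0 to 0.2. Turns with 0.06 N m, keeps its height, stays where left
- far_left (a joint): steel wing nut, far left corner, axis upright at fixture x +65, y +65 mm. Its wings form an upright bar 48 mm long, 12 thick, 82 to 116 mm above the table, over a 22 mm hub. Value: rad turned clockwise seen from above: 0 loose (bar along fixture x), 1.571 tight (hard stop, bar along y); bar's yaw = fixture's yaw - value. Starts 0 to 0.2. Turns with 0.06 N m, keeps its height, stays where left
- far_right (a joint): steel wing nut, far right corner, axis upright at fixture x +65, y -65 mm. Its wings form an upright bar 48 mm long, 12 thick, 82 to 116 mm above the table, over a 22 mm hub. Value: rad turned clockwise seen from above: 0 loose (bar along fixture x), 1.571 tight (hard stop, bar along y); bar's yaw = fixture's yaw - value. Starts 0 to 0.2. Turns with 0.06 N m, keeps its height, stays where left

How it is judged:
By the outcome, as a careful person would: the job done as asked, in the order asked, and still so for the second after the job is handed in, with the robot touching nothing.
It also fails if it takes over 72 s, if anything falls off the work surface, if the arm or the gripper's body presses on something with over 40 N, if the wrist force passes 120 N, or if a joint passes its speed limit or range.

ROBOT

A 6-joint arm with a two-finger parallel gripper is mounted at the origin on the work surface. World frame = base frame: x ahead of the robot, y to its left, z up, the work surface at z = 0. Lengths are in mm, angles in degrees, forces in N, time in s.
With the tool pointing down it reaches from about 250 to 725 mm from the base axis. Payload 4 kg.
Tool frame: the origin (TCP) lies on the mounting face of the last link; the fingertips stand 173 mm ahead of it and the grasp point (between the pads) lies 155 mm ahead of it; x points along the fingers, y is the direction in which the jaws open and shut, and the axes are right-handed (so a half turn about x gives the same grasp; the last joint's range is limited). The gripper opens to 85 mm and grips with 20 to 120 N. Pads are 22 mm wide; open, the fingers measure 114 mm over their backs; the gripper's body (76 mm by 85 mm) begins 54 mm behind the grasp point. The pads swing forward as they close: fully open they stand 13 mm farther back than shut.
Start: joints at [-75.516, 13.785, 0.286, 76.501, 0, 90], TCP at [125.056, -484.109, 404.706] pointing down, gripper open.
Joint ranges: [-155.79, 155.79], [-60.16, 107.12], [-62.33, 73.08], [-114, 123.19], [-81.49, 82.49], [-180, 180]. Speed limits (degrees/s): [159.86, 159.86, 180, 180, 180, 180].

INTERFACE

Orientations are given as [roll, pitch, yaw] about the fixed x, y, z axes, in that order (R = Rz(yaw) Ry(pitch) Rx(roll)).
In Python, from cell import bot gives the robot as it stands. The module is installed in compiled form; this text tells all that it offers.
- The arm moves only by the tool carry_out, never from a script. Its argument "rows" is a list of rows, each an object of numbers: "ax", "ay", "az": the turn, a rotation vector about the tool's x, y, z in rad; "tx", "ty", "tz": the shift along the tool's x, y, z in mm; "fingers": the gripper's target within -1 to 1 (fully open at 1, half-way at 0, shut at -1). A call has 1 to 5 rows; each row is the pose to reach, as a shift and turn from the pose measured when the call began, along the tool's axes at that moment; what a row does not reach only later rows make up. A row lasts 1/8 s, in which the tool goes at most 62.5 mm and 10.7 degrees, less where a joint would pass 70% of its speed; a pose out of reach is approached as far as the arm can. A call with a gripper value outside its range is refused whole. The fingers move at their own pace and stop on an object; "squeeze" is the grip in N (left out, the last holds). Time passes only in rows, so rows that repeat a pose let the fingers close. It gives the time, the measured TCP pose, the force and the opening at its end, in the units of the state.
- bot.sense(): the state, without advancing time (a new reading comes with each control period).
- bot.camera(name): name is "scene" or "top"; returns the picture (400x640x3 uint8, blue, green, red); there is no depth.
- bot.camera_info(name): a dict with "fx", "fy", "cx", "cy" (pixels), "distortion" ([k1, k2, p1, p2, k3] as OpenCV has them; the pictures are not rectified), "R" (3x3) and "t" (3): a world point X has camera coordinates R X + t. Camera axes: x right, y down, z forward; pixel columns grow to the right and rows downward; lengths in mm; the calibration is good to about 2 mm. A picture is of the moment at which its call begins. camera_info takes no time and is no camera call.
- bot.close_job(): hands the job in, once; it reports no verdict.
The state is a dict: "time_s": time; "qpos": joint angles; "qvel": joint speeds; "joint_torque": joint torques, N m; "eef_pos": TCP position; "eef_rot": TCP orientation; "force": force on the tool from outside, world axes, zero at the start; "wrist_torque": the same for the moment, N m; "opening": finger opening in mm.
Only numpy, scipy, OpenCV 4.12 (cv2) and the standard library are available. Lean on these libraries where they do the work, as an engineer would, in place of code of your own. Each camera call takes 0.05 s, during which the arm holds its last target. There are 200 camera calls.

## Working session

There is one attempt and no reset: what is moved stays moved. The work goes in short steps, Python scripts to look and compute and a tool call to move; the robot and the scene stay as the last step left them, time stands still between calls to the robot, and variables do not carry over. Pictures are saved under pics/ and viewed, about 8 in all and at most 12, crops included, and the job is handed in when it is done.

Besides the shell and the picture viewer there is one more tool, called after "Request:" as a command line: name --argument value ..., lists and objects as JSON in quotes. carry_out: Moves the arm, as the interface text tells. Its arguments: {"type":"object","properties":{"rows":{"type":"array","items":{"type":"object","properties":{"ax":{"type":"number"},"ay":{"type":"number"},"az":{"type":"number"},"tx":{"type":"number"},"ty":{"type":"number"},"tz":{"type":"number"},"fingers":{"type":"number"}}}},"squeeze":{"type":"number"}},"required":["rows"]}

```bash
mkdir -p pics
python3 - <<'E'
from cell import bot
import cv2,numpy as np
s=bot.sense();print(s)
for n in("scene","top"):
    i=bot.camera_info(n);print(n,i)
    cv2.imwrite(f"pics/{n}0.png",bot.camera(n))
E
```

```text
{'time_s': 0.0, 'qpos': array([-7.55149627e+01,  1.38322722e+01,  2.13873295e-01,  7.64995267e+01,
        1.05080255e-03,  8.99997831e+01]), 'qvel': array([-0.06062386, -0.01940955, -0.03087487,  0.03779066, -0.03816527,
       -0.08683879]), 'joint_torque': array([ 1.14012655e-03, -3.72320545e+01,  2.52405810e+01,  1.70166849e-02,
       -1.01481717e-04, -1.46218201e-05]), 'eef_pos': array([ 125.00118243, -483.85541207,  403.81298013]), 'eef_rot': array([-90.51074958,  89.88206973, 103.97450354]), 'force': array([-0.48045081,  0.21107035, -0.53545313]), 'wrist_torque': array([-0.00130787, -0.00823751,  0.04785102]), 'opening': 85.71326914669419}
scene {'fx': 435.29484711511054, 'fy': 435.29484711511054, 'cx': 318.996221978015, 'cy': 199.43909165848467, 'distortion': array([-0.071886,  0.      ,  0.      ,  0.      ,  0.      ]), 'R': array([[ 0.84310974,  0.537375  ,  0.01985166],
       [ 0.30717031, -0.45097428, -0.83801467],
       [-0.44137554,  0.71263617, -0.54528646]]), 't': array([-484.12242688,  -88.96238478,  893.55674668])}
top {'fx': 468.0831640485666, 'fy': 468.0831640485666, 'cx': 317.0116786008745, 'cy': 207.71219594914513, 'distortion': array([-0.05474604,  0.        ,  0.        ,  0.        ,  0.        ]), 'R': array([[ 0.00754832, -0.99970459, -0.02310321],
       [-0.99096453, -0.00438437, -0.13405253],
       [ 0.13391164,  0.02390633, -0.99070488]]), 't': array([ 44.67344101, 585.96702806, 756.37414291])}
```

View pics/top0.png

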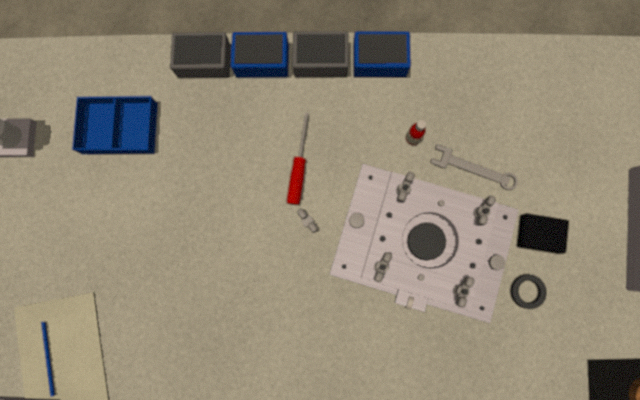

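View pics/scene0.png

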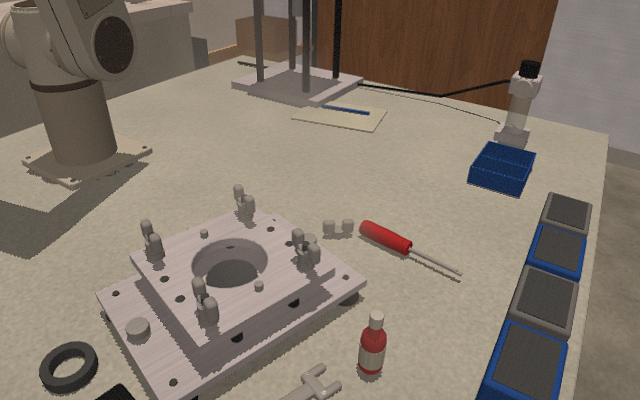

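The top view shows the four nuts at about (405,186) far left, (485,210) far right, (382,266) near left and (464,290) near right. The opening is near (428,240), and the loose nut at (308,220). The scene view agrees. Next I'll take an enlarged crop of each view.

```bash
cat > h.py <<'E'
import cv2,numpy as np
from cell import bot
def ray(n,px,z):
    i=bot.camera_info(n);K=np.array([[i['fx'],0,i['cx']],[0,i['fy'],i['cy']],[0,0,1]])
    u=cv2.undistortPoints(np.array(px,float).reshape(-1,1,2),K,i['distortion']).reshape(-1,2)
    R,t=i['R'],i['t'];C=-R.T@t;d=np.c_[u,np.ones(len(u))]@R
    return (C+d*((z-C[2])/d[:,2])[:,None])[:,:2]
def proj(n,X):
    i=bot.camera_info(n);K=np.array([[i['fx'],0,i['cx']],[0,i['fy'],i['cy']],[0,0,1]])
    return cv2.projectPoints(np.array(X,float).reshape(-1,1,3),cv2.Rodrigues(i['R'])[0],i['t'],K,i['distortion'])[0].reshape(-1,2)
E
python3 - <<'E'
from h import *
a=cv2.imread('pics/top0.png')[155:330,325:525]
cv2.imwrite('pics/c1.png',cv2.resize(a,None,fx=3.4,fy=3.4,interpolation=cv2.INTER_CUBIC)[:600])
p=[(405,186),(485,210),(382,266),(464,290)]
print(ray('top',p,100), ray('top',[(428,240)],74))
E
```

```text
[[ 612.76547147  -91.89368927]
 [ 575.11992342 -216.92083133]
 [ 487.21689539  -54.30477382]
 [ 451.10226776 -179.93445883]] [[ 529.44361226 -131.70589957]]
```

View pics/c1.png

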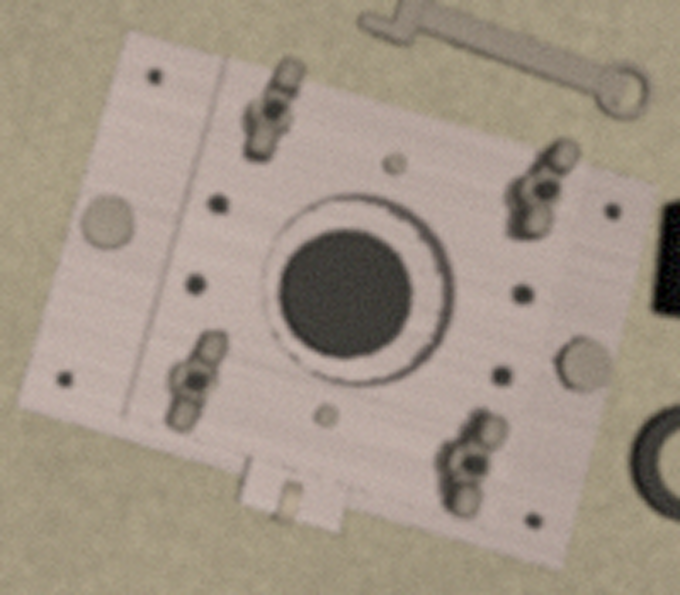

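The crop shows the wing caps as light pairs: FL (290,70)/(258,150), FR (566,153)/(535,222), NL (211,345)/(185,415), NR (490,430)/(463,500). The pins are at (395,163) and (326,415), and the opening's rim is centred near (358,290). I'll turn these into a fixture pose and check it.

Run:
```python
from h import *
from scipy.spatial.transform import Rotation as Ro
f=lambda P:(np.array(P,float)+.5)/3.4-.5+[325,155]
caps=f([(290,70),(258,150),(566,153),(535,222),(211,345),(185,415),(490,430),(463,500)])
g=cv2.cvtColor(cv2.imread('pics/top0.png'),cv2.COLOR_BGR2GRAY)
W=ray('top',caps,116).reshape(4,2,2)
c=W.mean(1);d=W[:,0]-W[:,1]
F=np.array([(65,65),(65,-65),(-65,65),(-65,-65)],float)
cm=c.mean(0);a=c-cm
yaw=np.arctan2((F[:,0]*a[:,1]-F[:,1]*a[:,0]).sum(),(F*a).sum())
R=np.array([[np.cos(yaw),-np.sin(yaw)],[np.sin(yaw),np.cos(yaw)]])
print('centre',cm,'yaw',np.degrees(yaw));fit=F@R.T+cm
print('fit',fit,'res',c-fit)
print('len',np.linalg.norm(d,axis=1),'val',np.degrees(yaw)-np.degrees(np.arctan2(d[:,1],d[:,0])))
pins=ray('top',f([(395,163),(326,415)]),83);print('pins',pins,pins.mean(0),'hole',ray('top',f([(358,290)]),74))
holes=ray('top',f([(155,76),(65,379),(613,211),(534,520)]),20)
# mask contours of the four dark tapped holes in top plate / opening for check
m=(g[155:330,325:525]<95).astype('uint8')
n,l,st,ce=cv2.connectedComponentsWithStats(m)
for k in range(1,n):
    if st[k,4]>4:print(st[k,4],np.round(ce[k]+[325,155],1),np.round(ray('top',ce[k]+[325,155],74)[0],1))
s=bot.sense();r=Ro.from_euler('xyz',s['eef_rot'],degrees=True).as_matrix();print(r.round(3))
# scene reprojection
X=[[*p,116] for p in fit]+[[*cm,74]]
p=proj('scene',X);im=cv2.imread('pics/scene0.png')
for q in p: cv2.circle(im,tuple(int(round(v)) for v in q),2,(0,0,255),-1)
cv2.imwrite('pics/c2.png',cv2.resize(im[170:340,90:380],None,fx=2.7,fy=2.7))
```

```text
centre [ 529.46024492 -133.47446851] yaw -16.400417651513955
fit [[ 610.16816872  -89.47184317]
 [ 573.46287026 -214.1823923 ]
 [ 485.45761958  -52.76654471]
 [ 448.75232113 -177.47709385]] res [[-1.83743503 -0.13117451]
 [-0.07406534  0.21009458]
 [ 1.00611415 -1.04997531]
 [ 0.90538623  0.97105525]]
len [39.94009473 35.02873092 33.142874   33.17301557] val [5.97619301 9.62033377 4.50207205 6.36176825]
pins [[ 589.0641108  -151.83401421]
 [ 470.93389321 -116.77753208]] [ 529.99900201 -134.30577315] hole [[ 529.55147019 -134.83547517]]
8 [370.1 177.1] [632.1 -39.4]
15 [407.8 180.5] [ 626.8 -101. ]
32 [404.9 186.8] [616.3 -96.1]
14 [398.4 191.2] [608.8 -85.3]
18 [399.6 199.9] [594.4 -86.9]
45 [485.7 202. ] [ 591.7 -227.4]
81 [477.5 217.1] [ 566.8 -213. ]
35 [484.9 210.5] [ 577.8 -225.5]
17 [388.9 214.7] [570.2 -69.3]
231 [521. 232.] [ 542.9 -283. ]
97 [451.9 236.3] [ 535.6 -170.4]
13 [504.6 216.6] [ 567.9 -257.3]
1120 [426.1 241.1] [ 527.7 -128.6]
18 [382.1 238.3] [531.9 -57.9]
23 [478.2 241.1] [ 528.  -212.7]
9 [382.7 258.1] [500.1 -58.5]
17 [489.8 262.4] [ 494.  -230.3]
33 [382.2 266.6] [486.5 -57.7]
20 [472.  265.1] [ 489.5 -201.5]
9 [343.7 266.1] [487.   4.]
9 [376.9 272.6] [477.1 -49. ]
283 [517.  290.5] [ 449.5 -272.4]
129 [459.7 289.4] [ 451.  -180.5]
36 [464.1 291.4] [ 447.9 -187.6]
11 [481.6 307.9] [ 422.1 -214.7]
[[-0.     0.25  -0.968]
 [ 0.002 -0.968 -0.25 ]
 [-1.    -0.002  0.   ]]
```

View pics/c2.png

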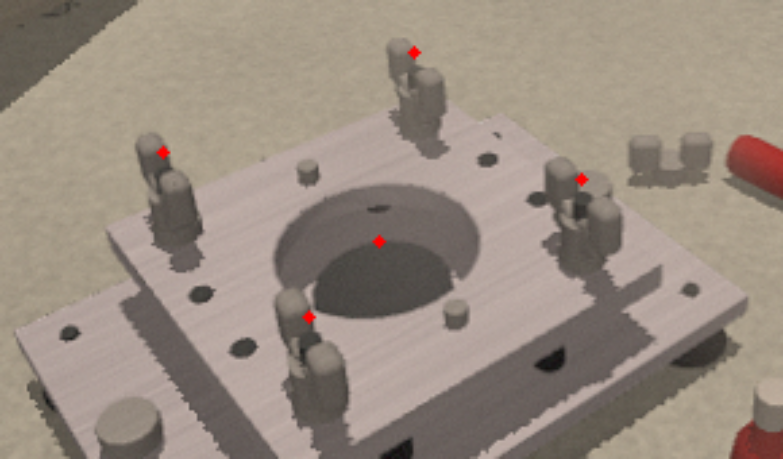

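Create plan.py:
```python
import sys
from h import *
from scipy.spatial.transform import Rotation as Ro
C=np.array([529.6,-134.0]);Y=-16.45
N={'NR':(-65,-65),'NL':(-65,65),'FR':(65,-65),'FL':(65,65)}
def nut(n):
    a=np.radians(Y);R=np.array([[np.cos(a),-np.sin(a)],[np.sin(a),np.cos(a)]]);return R@N[n]+C
def go(n,z,val):
    s=bot.sense();A=Ro.from_euler('xyz',s['eef_rot'],degrees=True).as_matrix()
    th=np.radians(Y+90-val);y=np.array([np.cos(th),np.sin(th),0]);x=np.array([0,0,-1.])
    B=np.c_[x,y,np.cross(x,y)]
    print(n,'shift',(A.T@(np.r_[nut(n),z]-s['eef_pos'])).round(1),'rot',Ro.from_matrix(A.T@B).as_rotvec().round(3),
     't',round(s['time_s'],2),'pos',s['eef_pos'].round(1),'F',s['force'].round(1),'q',s['qpos'].round(0),'op',round(s['opening'],1))
if __name__=='__main__': go(sys.argv[1],float(sys.argv[2]),float(sys.argv[3]))
```

```text
(no output)
```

Request:
carry_out --rows '[{"tx": 8,"ty": -22,"tz": -39,"ax": -0.18,"fingers": 0},{"tx": 16,"ty": -43,"tz": -78,"ax": -0.36,"fingers": 0},{"tx": 24,"ty": -65,"tz": -117,"ax": -0.54,"fingers": 0},{"tx": 32,"ty": -86,"tz": -156,"ax": -0.72,"fingers": 0},{"tx": 40,"ty": -108,"tz": -195,"ax": -0.9,"fingers": 0}]' --squeeze 25

```text
invalid input
```

```bash
python3 plan.py NR 308 6
```

```text
NR shift [  96.3 -215.1 -390.1] rot [-2.497e+00 -2.000e-03  1.000e-03] t 0.1 pos [ 125.  -483.9  403.9] F [-0.3  0.3 -0. ] q [-76.  14.   0.  77.  -0.  90.] op 85.7
```

Request:
carry_out --rows '[{"ax": -0.18,"ay": 0,"az": 0,"tx": 8,"ty": -22,"tz": -39,"fingers": 0},{"ax": -0.36,"ay": 0,"az": 0,"tx": 16,"ty": -43,"tz": -78,"fingers": 0},{"ax": -0.54,"ay": 0,"az": 0,"tx": 24,"ty": -65,"tz": -117,"fingers": 0},{"ax": -0.72,"ay": 0,"az": 0,"tx": 32,"ty": -86,"tz": -156,"fingers": 0},{"ax": -0.9,"ay": 0,"az": 0,"tx": 40,"ty": -108,"tz": -195,"fingers": 0}]' --squeeze 25

```text
time_s: 0.72
eef_pos: [287.5, -329.3, 363.6]
eef_rot: [-137.9, 89.9, 108.4]
force: [0.8, -1.0, -0.0]
opening: 42.7
```

```bash
python3 plan.py NR 308 6
```

```text
NR shift [  55.8   87.2 -203.2] rot [-1.591 -0.003 -0.   ] t 0.72 pos [ 287.5 -329.3  363.6] F [ 0.8 -1.  -0. ] q [-49.   8. -13.  69.   0.  65.] op 42.7
```

Request:
carry_out --rows '[{"ax": -0.18,"ay": 0,"az": 0,"tx": 11,"ty": 17.4,"tz": -40.6,"fingers": 0},{"ax": -0.36,"ay": 0,"az": 0,"tx": 22,"ty": 35,"tz": -81,"fingers": 0},{"ax": -0.54,"ay": 0,"az": 0,"tx": 33,"ty": 52,"tz": -122,"fingers": 0},{"ax": -0.72,"ay": 0,"az": 0,"tx": 44,"ty": 70,"tz": -162,"fingers": 0},{"ax": -0.9,"ay": 0,"az": 0,"tx": 55,"ty": 87,"tz": -203,"fingers": 0}]'

```text
time_s: 1.35
eef_pos: [449.4, -176.9, 308.1]
eef_rot: [-177.5, 89.8, 120.8]
force: [-0.7, -0.4, -0.0]
opening: 42.8
```

Request:
carry_out --rows '[{"ax": -0.18,"ay": 0,"az": 0,"tx": 0,"ty": 0,"tz": 0,"fingers": 0},{"ax": -0.36,"ay": 0,"az": 0,"tx": 0,"ty": 0,"tz": 0,"fingers": 0},{"ax": -0.54,"ay": 0,"az": 0,"tx": 0,"ty": 0,"tz": 0,"fingers": 0},{"ax": -0.69,"ay": 0,"az": 0,"tx": 0,"ty": 0,"tz": 0,"fingers": 0}]'

```text
time_s: 1.85
eef_pos: [449.2, -176.7, 307.6]
eef_rot: [154.3, 89.8, 132.4]
force: [0.3, -0.4, 0.8]
opening: 43.0
```

```bash
python3 plan.py NR 258 6; python3 -c "
from h import *
im=bot.camera('scene');cv2.imwrite('pics/s1.png',cv2.resize(im[80:340,60:400],None,fx=2.2,fy=2.2))"
```

```text
NR shift [49.5 -1.4  0.3] rot [ 0.01  -0.003 -0.002] t 1.85 pos [ 449.2 -176.7  307.6] F [ 0.3 -0.4  0.8] q [-21.  16. -12.  62.   0.   0.] op 43.0
```

View pics/s1.png

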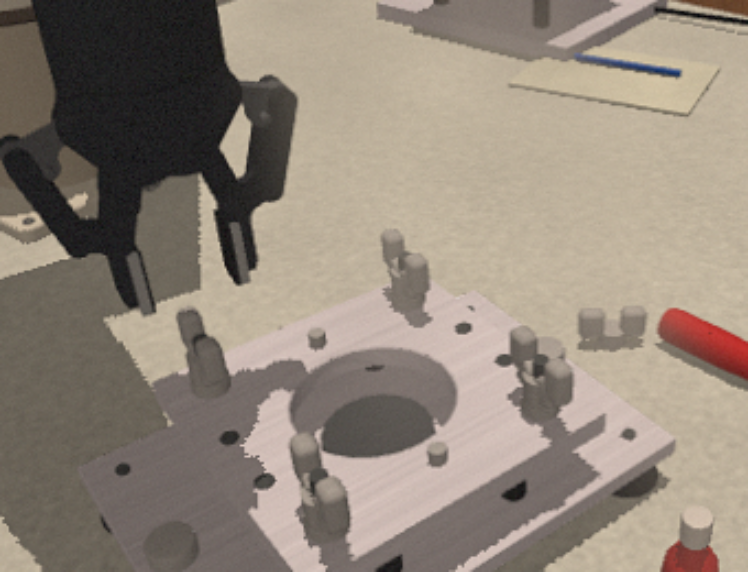

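The gripper, with its tips at about (145,305) and (245,275), straddles the near right nut at (203,350). I'll go down and close on it.

Request:
carry_out --rows '[{"ax": 0.01,"ay": 0,"az": 0,"tx": 25,"ty": -1.4,"tz": 0.3,"fingers": 0},{"ax": 0.01,"ay": 0,"az": 0,"tx": 49.5,"ty": -1.4,"tz": 0.3,"fingers": 0},{"ax": 0.01,"ay": 0,"az": 0,"tx": 49.5,"ty": -1.4,"tz": 0.3,"fingers": -1},{"ax": 0.01,"ay": 0,"az": 0,"tx": 49.5,"ty": -1.4,"tz": 0.3,"fingers": -1},{"ax": 0.01,"ay": 0,"az": 0,"tx": 49.5,"ty": -1.4,"tz": 0.3,"fingers": -1}]'

```text
time_s: 2.52
eef_pos: [448.4, -178.4, 258.2]
eef_rot: [-177.9, 89.8, 159.8]
force: [-2.9, -3.2, -4.7]
opening: 11.9
```

```bash
python3 plan.py NR 258 45
```

```text
NR shift [0.2 0.6 0.3] rot [ 0.682 -0.004  0.002] t 2.52 pos [ 448.4 -178.4  258.2] F [-2.9 -3.2 -4.7] q [-22.  19. -16.  55.  -0.   1.] op 11.9
```

Request:
carry_out --rows '[{"ax": 0.17,"ay": 0,"az": 0,"tx": 0,"ty": 0.3,"tz": 0.3,"fingers": -1},{"ax": 0.34,"ay": 0,"az": 0,"tx": 0,"ty": 0.5,"tz": 0.3,"fingers": -1},{"ax": 0.51,"ay": 0,"az": 0,"tx": 0,"ty": 0.5,"tz": 0.3,"fingers": -1},{"ax": 0.68,"ay": 0,"az": 0,"tx": 0,"ty": 0.5,"tz": 0.3,"fingers": -1},{"ax": 0.68,"ay": 0,"az": 0,"tx": 0,"ty": 0.5,"tz": 0.3,"fingers": -1}]'

```text
time_s: 3.15
eef_pos: [449.2, -177.7, 258.2]
eef_rot: [-168.0, 89.8, 130.8]
force: [2.2, 1.8, -8.6]
opening: 11.6
```

```bash
python3 plan.py NR 308 45
```

```text
NR shift [-49.8  -0.5  -0.1] rot [ 0.004 -0.004  0.001] t 3.15 pos [ 449.2 -177.7  258.2] F [ 2.2  1.8 -8.6] q [-22.  19. -16.  55.   0.  40.] op 11.6
```

Request:
carry_out --rows '[{"ax": 0,"ay": 0,"az": 0,"tx": 0,"ty": 0,"tz": 0,"fingers": 0},{"ax": 0,"ay": 0,"az": 0,"tx": 0,"ty": 0,"tz": 0,"fingers": 0},{"ax": 0,"ay": 0,"az": 0,"tx": -25,"ty": 0,"tz": 0,"fingers": 0},{"ax": 0,"ay": 0,"az": 0,"tx": -50,"ty": 0,"tz": 0,"fingers": 0}]'

```text
time_s: 3.65
eef_pos: [449.3, -177.9, 309.2]
eef_rot: [-167.3, 89.8, 131.6]
force: [1.6, 0.2, 0.9]
opening: 42.9
```

```bash
python3 plan.py FL 308 6
```

```text
FL shift [  1.1 183.4   0.8] rot [-0.676 -0.004 -0.   ] t 3.65 pos [ 449.3 -177.9  309.2] F [1.6 0.2 0.9] q [-22.  16. -12.  62.   0.  40.] op 42.9
```

Request:
carry_out --rows '[{"ax": -0.17,"ay": 0,"az": 0,"tx": 0,"ty": 46,"tz": 0.2,"fingers": 0},{"ax": -0.34,"ay": 0,"az": 0,"tx": 0.5,"ty": 92,"tz": 0.4,"fingers": 0},{"ax": -0.51,"ay": 0,"az": 0,"tx": 1,"ty": 138,"tz": 0.6,"fingers": 0},{"ax": -0.675,"ay": 0,"az": 0,"tx": 1,"ty": 183.4,"tz": 0.8,"fingers": 0},{"ax": -0.675,"ay": 0,"az": 0,"tx": 1,"ty": 183.4,"tz": 0.8,"fingers": 0}]'

```text
time_s: 4.28
eef_pos: [612.6, -88.4, 308.0]
eef_rot: [118.4, 89.8, 96.1]
force: [-0.5, 0.1, -0.1]
opening: 42.4
```

```bash
python3 plan.py FL 258 6
```

```text
FL shift [50.  -2.5 -1.4] rot [ 0.004 -0.001 -0.002] t 4.28 pos [612.6 -88.4 308. ] F [-0.5  0.1 -0.1] q [-8. 30. 10. 70.  0. 14.] op 42.4
```

Request:
carry_out --rows '[{"ax": 0,"ay": 0,"az": 0,"tx": 25,"ty": -2.4,"tz": -1.4,"fingers": 0},{"ax": 0,"ay": 0,"az": 0,"tx": 50,"ty": -2.4,"tz": -1.4,"fingers": 0},{"ax": 0,"ay": 0,"az": 0,"tx": 50,"ty": -2.4,"tz": -1.4,"fingers": -1},{"ax": 0,"ay": 0,"az": 0,"tx": 50,"ty": -2.4,"tz": -1.4,"fingers": -1},{"ax": 0,"ay": 0,"az": 0,"tx": 50,"ty": -2.4,"tz": -1.4,"fingers": -1}]'

```text
time_s: 4.9
eef_pos: [609.9, -90.7, 258.8]
eef_rot: [151.2, 89.9, 128.9]
force: [-2.7, -2.6, -1.4]
opening: 11.5
```

```bash
python3 plan.py FL 258 45
```

```text
FL shift [0.8 0.8 0.2] rot [ 0.683 -0.002 -0.   ] t 4.9 pos [609.9 -90.7 258.8] F [-2.7 -2.6 -1.4] q [-8. 32.  6. 64.  0. 14.] op 11.5
```

Request:
carry_out --rows '[{"ax": 0.17,"ay": 0,"az": 0,"tx": 0,"ty": 0.3,"tz": 0.2,"fingers": -1},{"ax": 0.34,"ay": 0,"az": 0,"tx": 0,"ty": 0.5,"tz": 0.2,"fingers": -1},{"ax": 0.51,"ay": 0,"az": 0,"tx": 0,"ty": 0.5,"tz": 0.2,"fingers": -1},{"ax": 0.68,"ay": 0,"az": 0,"tx": 0,"ty": 0.5,"tz": 0.2,"fingers": -1},{"ax": 0.68,"ay": 0,"az": 0,"tx": 0,"ty": 0.5,"tz": 0.2,"fingers": -1}]'

```text
time_s: 5.52
eef_pos: [610.5, -90.0, 258.8]
eef_rot: [157.1, 89.9, 95.9]
force: [0.0, 0.7, -5.7]
opening: 11.3
```

Request:
carry_out --rows '[{"ax": 0,"ay": 0,"az": 0,"tx": 0,"ty": 0,"tz": 0,"fingers": 0},{"ax": 0,"ay": 0,"az": 0,"tx": 0,"ty": 0,"tz": 0,"fingers": 0},{"ax": 0,"ay": 0,"az": 0,"tx": -25,"ty": 0,"tz": 0,"fingers": 0},{"ax": 0,"ay": 0,"az": 0,"tx": -50,"ty": 0,"tz": 0,"fingers": 0}]'

```text
time_s: 6.02
eef_pos: [610.5, -90.2, 309.9]
eef_rot: [143.1, 89.9, 82.0]
force: [0.3, -0.9, -0.2]
opening: 42.7
```

```bash
python3 plan.py FL 308 45;python3 plan.py NL 308 5
```

```text
FL shift [ 1.9 -0.1 -0.2] rot [ 0.006 -0.002 -0.001] t 6.03 pos [610.5 -90.2 309.9] F [ 0.3 -0.9 -0.2] q [-8. 30. 10. 70.  0. 53.] op 42.7
NL shift [  1.9 -91.5 -92.7] rot [-0.692 -0.001 -0.002] t 6.03 pos [610.5 -90.2 309.9] F [ 0.3 -0.9 -0.2] q [-8. 30. 10. 70.  0. 53.] op 42.7
```

Request:
carry_out --rows '[{"ax": -0.17,"ay": 0,"az": 0,"tx": 0.5,"ty": -23,"tz": -23,"fingers": 0},{"ax": -0.34,"ay": 0,"az": 0,"tx": 1,"ty": -46,"tz": -46,"fingers": 0},{"ax": -0.51,"ay": 0,"az": 0,"tx": 1.5,"ty": -69,"tz": -69,"fingers": 0},{"ax": -0.69,"ay": 0,"az": 0,"tx": 1.9,"ty": -91.5,"tz": -92.7,"fingers": 0},{"ax": -0.69,"ay": 0,"az": 0,"tx": 1.9,"ty": -91.5,"tz": -92.7,"fingers": 0}]'

```text
time_s: 6.65
eef_pos: [483.8, -52.8, 308.8]
eef_rot: [110.3, 89.9, 88.9]
force: [1.8, -0.4, 0.7]
opening: 42.9
```

```bash
python3 plan.py NL 258 5
```

```text
NL shift [50.8  0.2  1.9] rot [-0.001 -0.001 -0.002] t 6.65 pos [483.8 -52.8 308.8] F [ 1.8 -0.4  0.7] q [ -6.  16. -12.  62.   0.  15.] op 42.9
```

Request:
carry_out --rows '[{"ax": 0,"ay": 0,"az": 0,"tx": 25,"ty": 0.2,"tz": 1.9,"fingers": 0},{"ax": 0,"ay": 0,"az": 0,"tx": 50.5,"ty": 0.2,"tz": 1.9,"fingers": 0},{"ax": 0,"ay": 0,"az": 0,"tx": 50.5,"ty": 0.2,"tz": 1.9,"fingers": -1},{"ax": 0,"ay": 0,"az": 0,"tx": 50.5,"ty": 0.2,"tz": 1.9,"fingers": -1},{"ax": 0,"ay": 0,"az": 0,"tx": 50.5,"ty": 0.2,"tz": 1.9,"fingers": -1}]'

```text
time_s: 7.28
eef_pos: [486.0, -54.1, 258.8]
eef_rot: [-8.0, 90.0, -29.5]
force: [0.0, -6.2, -4.6]
opening: 11.5
```

```bash
python3 plan.py NL 258 45
```

```text
NL shift [ 0.8  0.7 -0.6] rot [ 0.696  0.001 -0.   ] t 7.28 pos [486.  -54.1 258.8] F [ 0.  -6.2 -4.6] q [ -6.  19. -15.  55.  -0.  15.] op 11.5
```

Request:
carry_out --rows '[{"ax": 0.17,"ay": 0,"az": 0,"tx": 0,"ty": 0.3,"tz": -0.3,"fingers": -1},{"ax": 0.34,"ay": 0,"az": 0,"tx": 0,"ty": 0.5,"tz": -0.3,"fingers": -1},{"ax": 0.52,"ay": 0,"az": 0,"tx": 0,"ty": 0.5,"tz": -0.3,"fingers": -1},{"ax": 0.695,"ay": 0,"az": 0,"tx": 0,"ty": 0.5,"tz": -0.3,"fingers": -1},{"ax": 0.695,"ay": 0,"az": 0,"tx": 0,"ty": 0.5,"tz": -0.3,"fingers": -1}]'

```text
time_s: 7.9
eef_pos: [486.2, -53.8, 258.9]
eef_rot: [26.8, 89.9, -34.5]
force: [1.8, -4.0, -7.6]
opening: 11.5
```

Request:
carry_out --rows '[{"ax": 0,"ay": 0,"az": 0,"tx": 0,"ty": 0,"tz": 0,"fingers": 0},{"ax": 0,"ay": 0,"az": 0,"tx": 0,"ty": 0,"tz": 0,"fingers": 0},{"ax": 0,"ay": 0,"az": 0,"tx": -25,"ty": 0,"tz": 0,"fingers": 0},{"ax": 0,"ay": 0,"az": 0,"tx": -50,"ty": 0,"tz": 0,"fingers": 0}]'

```text
time_s: 8.4
eef_pos: [486.2, -53.4, 309.9]
eef_rot: [54.6, 89.9, -6.7]
force: [0.0, -0.1, 0.1]
opening: 42.5
```

```bash
python3 plan.py NL 308 45;python3 plan.py FR 308 9
```

```text
NL shift [ 1.9 -0.4 -0.4] rot [ 0.004  0.001 -0.001] t 8.4 pos [486.2 -53.4 309.9] F [ 0.  -0.1  0.1] q [ -6.  16. -11.  63.  -0.  55.] op 42.5
FR shift [  2.1  -1.2 183.4] rot [-0.624  0.001 -0.001] t 8.4 pos [486.2 -53.4 309.9] F [ 0.  -0.1  0.1] q [ -6.  16. -11.  63.  -0.  55.] op 42.5
```

Request:
carry_out --rows '[{"ax": -0.16,"ay": 0,"az": 0,"tx": 0.5,"ty": -0.3,"tz": 46,"fingers": 0},{"ax": -0.32,"ay": 0,"az": 0,"tx": 1,"ty": -0.6,"tz": 92,"fingers": 0},{"ax": -0.48,"ay": 0,"az": 0,"tx": 1.5,"ty": -0.9,"tz": 138,"fingers": 0},{"ax": -0.62,"ay": 0,"az": 0,"tx": 2,"ty": -1.2,"tz": 183.4,"fingers": 0},{"ax": -0.62,"ay": 0,"az": 0,"tx": 2,"ty": -1.2,"tz": 183.4,"fingers": 0}]'

```text
time_s: 9.02
eef_pos: [574.6, -217.3, 308.2]
eef_rot: [14.5, 89.8, -11.3]
force: [-0.6, 0.6, -0.6]
opening: 43.0
```

```bash
python3 plan.py FR 258 9
```

```text
FR shift [50.2  1.8 -2.2] rot [-0.006  0.004 -0.001] t 9.03 pos [ 574.6 -217.3  308.2] F [-0.6  0.6 -0.6] q [-21.  30.   9.  69.   0.   5.] op 43.0
```

Request:
carry_out --rows '[{"ax": 0,"ay": 0,"az": 0,"tx": 25,"ty": 1.8,"tz": -2.2,"fingers": 0},{"ax": 0,"ay": 0,"az": 0,"tx": 50,"ty": 1.8,"tz": -2.2,"fingers": 0},{"ax": 0,"ay": 0,"az": 0,"tx": 50,"ty": 1.8,"tz": -2.2,"fingers": -1},{"ax": 0,"ay": 0,"az": 0,"tx": 50,"ty": 1.8,"tz": -2.2,"fingers": -1},{"ax": 0,"ay": 0,"az": 0,"tx": 50,"ty": 1.8,"tz": -2.2,"fingers": -1}]'

```text
time_s: 9.65
eef_pos: [572.8, -214.8, 258.6]
eef_rot: [-18.0, 89.9, -43.9]
force: [-4.5, -2.9, -2.2]
opening: 11.8
```

```bash
python3 plan.py FR 258 45
```

```text
FR shift [0.6 0.4 0.7] rot [0.621 0.002 0.   ] t 9.65 pos [ 572.8 -214.8  258.6] F [-4.5 -2.9 -2.2] q [-21.  32.   5.  63.  -0.   5.] op 11.8
```

Request:
carry_out --rows '[{"ax": 0.16,"ay": 0,"az": 0,"tx": 0,"ty": 0.3,"tz": 0.5,"fingers": -1},{"ax": 0.32,"ay": 0,"az": 0,"tx": 0,"ty": 0.4,"tz": 0.6,"fingers": -1},{"ax": 0.48,"ay": 0,"az": 0,"tx": 0,"ty": 0.4,"tz": 0.6,"fingers": -1},{"ax": 0.62,"ay": 0,"az": 0,"tx": 0,"ty": 0.4,"tz": 0.6,"fingers": -1},{"ax": 0.62,"ay": 0,"az": 0,"tx": 0,"ty": 0.4,"tz": 0.6,"fingers": -1}]'

```text
time_s: 10.28
eef_pos: [573.5, -214.3, 258.6]
eef_rot: [44.0, 89.9, -17.3]
force: [-1.2, 1.1, -5.8]
opening: 11.6
```

Request:
carry_out --rows '[{"ax": 0,"ay": 0,"az": 0,"tx": 0,"ty": 0,"tz": 0,"fingers": 0},{"ax": 0,"ay": 0,"az": 0,"tx": 0,"ty": 0,"tz": 0,"fingers": 0},{"ax": 0,"ay": 0,"az": 0,"tx": -25,"ty": 0,"tz": 0,"fingers": 0},{"ax": 0,"ay": 0,"az": 0,"tx": -50,"ty": 0,"tz": 0,"fingers": 0}]'

```text
time_s: 10.78
eef_pos: [573.6, -214.3, 309.8]
eef_rot: [46.7, 89.8, -14.5]
force: [1.6, -1.1, 0.4]
opening: 42.9
```

```bash
python3 plan.py FR 308 45;python3 plan.py NL 308 45; python3 -c "
from h import *
im=bot.camera('scene');cv2.imwrite('pics/s2.png',cv2.resize(im[80:340,60:400],None,fx=2.2,fy=2.2))"
```

```text
FR shift [ 1.8 -0.3  0.3] rot [ 0.004  0.002 -0.002] t 10.78 pos [ 573.6 -214.3  309.8] F [ 1.6 -1.1  0.4] q [-20.  29.   9.  69.   0.  41.] op 42.9
NL shift [   1.5    0.4 -183.5] rot [ 0.004  0.002 -0.002] t 10.78 pos [ 573.6 -214.3  309.8] F [ 1.6 -1.1  0.4] q [-20.  29.   9.  69.   0.  41.] op 42.9
```

View pics/s2.png

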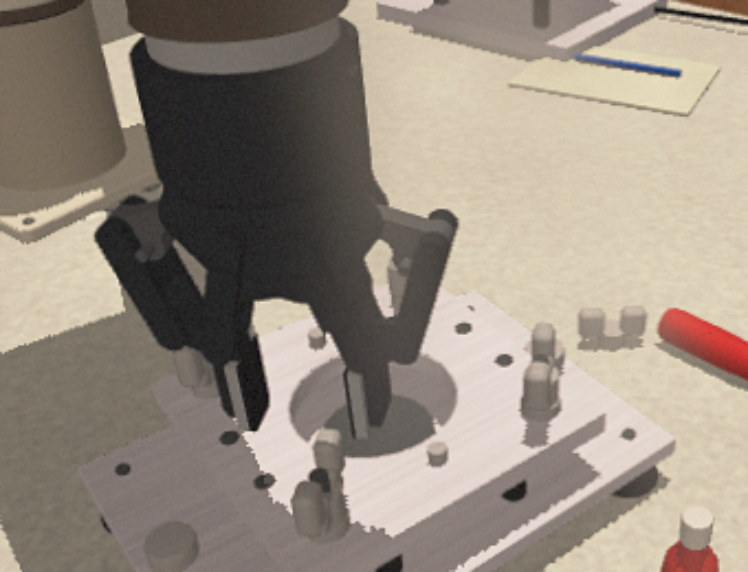

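The near nuts are hidden behind the gripper, but far right at (320,480) and far left at (540,370) have clearly turned about 45°. Round two follows the order NL, FR, NR, FL.

Request:
carry_out --rows '[{"ax": 0,"ay": 0,"az": 0,"tx": 0.5,"ty": 0.1,"tz": -46,"fingers": 0},{"ax": 0,"ay": 0,"az": 0,"tx": 1,"ty": 0.2,"tz": -92,"fingers": 0},{"ax": 0,"ay": 0,"az": 0,"tx": 1.5,"ty": 0.4,"tz": -138,"fingers": 0},{"ax": 0,"ay": 0,"az": 0,"tx": 1.5,"ty": 0.4,"tz": -183.5,"fingers": 0},{"ax": 0,"ay": 0,"az": 0,"tx": 1.5,"ty": 0.4,"tz": -183.5,"fingers": 0}]'

```text
time_s: 11.45
eef_pos: [485.4, -51.5, 311.9]
eef_rot: [46.1, 89.4, -14.8]
force: [1.2, 0.2, 0.4]
opening: 42.6
```

```bash
python3 plan.py NL 258 45
```

```text
NL shift [53.9 -1.   1.2] rot [ 0.009  0.007 -0.007] t 11.45 pos [485.4 -51.5 311.9] F [1.2 0.2 0.4] q [ -6.  16. -11.  62.  -0.  55.] op 42.6
```

Request:
carry_out --rows '[{"ax": 0.005,"ay": 0.007,"az": -0.007,"tx": 27,"ty": -1,"tz": 1.2,"fingers": 0},{"ax": 0.005,"ay": 0.007,"az": -0.007,"tx": 53.5,"ty": -1,"tz": 1.2,"fingers": 0},{"ax": 0.005,"ay": 0.007,"az": -0.007,"tx": 53.5,"ty": -1,"tz": 1.2,"fingers": -1},{"ax": 0.005,"ay": 0.007,"az": -0.007,"tx": 53.5,"ty": -1,"tz": 1.2,"fingers": -1},{"ax": 0.005,"ay": 0.007,"az": -0.007,"tx": 53.5,"ty": -1,"tz": 1.2,"fingers": -1}]'

```text
time_s: 12.08
eef_pos: [486.1, -53.7, 259.1]
eef_rot: [33.5, 89.9, -27.8]
force: [0.2, -2.3, -3.2]
opening: 11.6
```

```bash
python3 plan.py NL 258 90
```

```text
NL shift [ 1.1 -0.1 -0.6] rot [ 0.788  0.001 -0.001] t 12.07 pos [486.1 -53.7 259.1] F [ 0.2 -2.3 -3.2] q [ -6.  19. -15.  55.  -0.  55.] op 11.6
```

Request:
carry_out --rows '[{"ax": 0.17,"ay": 0,"az": 0,"tx": 0,"ty": 0,"tz": -0.3,"fingers": -1},{"ax": 0.34,"ay": 0,"az": 0,"tx": 0,"ty": 0,"tz": -0.4,"fingers": -1},{"ax": 0.51,"ay": 0,"az": 0,"tx": 0,"ty": 0,"tz": -0.4,"fingers": -1},{"ax": 0.68,"ay": 0,"az": 0,"tx": 0,"ty": 0,"tz": -0.4,"fingers": -1},{"ax": 0.82,"ay": 0,"az": 0,"tx": 0,"ty": 0,"tz": -0.4,"fingers": -1}]'

```text
time_s: 12.7
eef_pos: [486.4, -53.6, 259.2]
eef_rot: [80.8, 89.8, -27.6]
force: [1.5, -0.9, -5.8]
opening: 11.3
```

```bash
python3 plan.py NL 258 90; python3 -c "
from h import *
print(bot.sense()['wrist_torque'])"
```

```text
NL shift [ 1.2 -0.8 -0.1] rot [-0.035  0.001 -0.003] t 12.7 pos [486.4 -53.6 259.2] F [ 1.5 -0.9 -5.8] q [ -6.  19. -15.  55.  -0. 102.] op 11.3
[-0.32672979 -0.22557143  1.03922138]
```

The wrist moment is 1.04 N m, against 0.06 for free turning, so near left is on its stop. I'll release it and go on to FR.

Request:
carry_out --rows '[{"ax": 0,"ay": 0,"az": 0,"tx": 0,"ty": 0,"tz": 0,"fingers": 0},{"ax": 0,"ay": 0,"az": 0,"tx": 0,"ty": 0,"tz": 0,"fingers": 0},{"ax": 0,"ay": 0,"az": 0,"tx": -25,"ty": 0,"tz": 0,"fingers": 0},{"ax": 0,"ay": 0,"az": 0,"tx": -50,"ty": 0,"tz": 0,"fingers": 0}]'

```text
time_s: 13.2
eef_pos: [486.2, -53.5, 310.2]
eef_rot: [83.7, 89.8, -24.7]
force: [0.5, -0.4, -0.3]
opening: 42.5
```

```bash
python3 plan.py FR 308 45
```

```text
FR shift [  2.7 133.7 125.5] rot [-0.819  0.002 -0.003] t 13.2 pos [486.2 -53.5 310.2] F [ 0.5 -0.4 -0.3] q [ -6.  16. -11.  62.  -0. 102.] op 42.5
```

Request:
carry_out --rows '[{"ax": -0.18,"ay": 0,"az": 0,"tx": 0.5,"ty": 33,"tz": 31,"fingers": 0},{"ax": -0.36,"ay": 0,"az": 0,"tx": 1,"ty": 67,"tz": 63,"fingers": 0},{"ax": -0.54,"ay": 0,"az": 0,"tx": 1.5,"ty": 100,"tz": 94,"fingers": 0},{"ax": -0.7,"ay": 0,"az": 0,"tx": 2.5,"ty": 133.7,"tz": 125.5,"fingers": 0},{"ax": -0.82,"ay": 0,"az": 0,"tx": 2.5,"ty": 133.7,"tz": 125.5,"fingers": 0}]'

```text
time_s: 13.82
eef_pos: [574.6, -217.8, 308.2]
eef_rot: [33.9, 89.7, -27.4]
force: [-0.8, 0.1, -0.6]
opening: 42.7
```

```bash
python3 plan.py FR 258 45
```

```text
FR shift [50.1  0.4 -3.5] rot [ 0.003  0.005 -0.003] t 13.82 pos [ 574.6 -217.8  308.2] F [-0.8  0.1 -0.6] q [-21.  30.   9.  69.  -0.  41.] op 42.7
```

Request:
carry_out --rows '[{"ax": 0,"ay": 0.004,"az": -0.003,"tx": 25,"ty": 0.4,"tz": -3.2,"fingers": 0},{"ax": 0,"ay": 0.004,"az": -0.003,"tx": 50,"ty": 0.4,"tz": -3.2,"fingers": 0},{"ax": 0,"ay": 0.004,"az": -0.003,"tx": 50,"ty": 0.4,"tz": -3.2,"fingers": -1},{"ax": 0,"ay": 0.004,"az": -0.003,"tx": 50,"ty": 0.4,"tz": -3.2,"fingers": -1},{"ax": 0,"ay": 0.004,"az": -0.003,"tx": 50,"ty": 0.4,"tz": -3.2,"fingers": -1}]'

```text
time_s: 14.45
eef_pos: [573.8, -215.0, 258.9]
eef_rot: [25.7, 89.9, -35.6]
force: [0.0, 0.2, -3.1]
opening: 11.4
```

```bash
python3 plan.py FR 258 90
```

```text
FR shift [ 0.9 -0.2 -0.3] rot [ 0.788  0.001 -0.001] t 14.45 pos [ 573.8 -215.   258.9] F [ 0.   0.2 -3.1] q [-21.  32.   5.  63.  -0.  41.] op 11.4
```

Request:
carry_out --rows '[{"ax": 0.17,"ay": 0,"az": 0,"tx": 0,"ty": 0,"tz": -0.2,"fingers": -1},{"ax": 0.34,"ay": 0,"az": 0,"tx": 0,"ty": 0,"tz": -0.2,"fingers": -1},{"ax": 0.51,"ay": 0,"az": 0,"tx": 0,"ty": 0,"tz": -0.2,"fingers": -1},{"ax": 0.68,"ay": 0,"az": 0,"tx": 0,"ty": 0,"tz": -0.2,"fingers": -1},{"ax": 0.82,"ay": 0,"az": 0,"tx": 0,"ty": 0,"tz": -0.2,"fingers": -1}]'

```text
time_s: 15.08
eef_pos: [574.3, -214.8, 259.0]
eef_rot: [85.2, 89.8, -23.2]
force: [1.2, -1.2, -5.6]
opening: 11.6
```

```bash
python3 plan.py FR 258 90; python3 -c "
from h import *
print(bot.sense()['wrist_torque'])"
```

```text
FR shift [ 1.  -0.8  0.2] rot [-0.035  0.    -0.003] t 15.07 pos [ 574.3 -214.8  259. ] F [ 1.2 -1.2 -5.6] q [-21.  32.   5.  63.  -0.  88.] op 11.6
[-0.15525121 -0.29865311  1.11658186]
```

Far right is on its stop too (1.12 N m). Next is NR.

Request:
carry_out --rows '[{"ax": 0,"ay": 0,"az": 0,"tx": 0,"ty": 0,"tz": 0,"fingers": 0},{"ax": 0,"ay": 0,"az": 0,"tx": 0,"ty": 0,"tz": 0,"fingers": 0},{"ax": 0,"ay": 0,"az": 0,"tx": -25,"ty": 0,"tz": 0,"fingers": 0},{"ax": 0,"ay": 0,"az": 0,"tx": -50,"ty": 0,"tz": 0,"fingers": 0}]'

```text
time_s: 15.58
eef_pos: [574.2, -214.8, 310.1]
eef_rot: [83.3, 89.8, -25.0]
force: [0.5, 0.4, -0.8]
opening: 42.8
```

```bash
python3 plan.py NR 308 45
```

```text
NR shift [   1.7 -130.5    4.5] rot [-0.819  0.002 -0.003] t 15.57 pos [ 574.2 -214.8  310.1] F [ 0.5  0.4 -0.8] q [-21.  29.   9.  69.  -0.  88.] op 42.8
```

Request:
carry_out --rows '[{"ax": -0.18,"ay": 0,"az": 0,"tx": 0.5,"ty": -33,"tz": 1,"fingers": 0},{"ax": -0.36,"ay": 0,"az": 0,"tx": 1,"ty": -66,"tz": 2,"fingers": 0},{"ax": -0.54,"ay": 0,"az": 0,"tx": 1.5,"ty": -100,"tz": 3.5,"fingers": 0},{"ax": -0.7,"ay": 0,"az": 0,"tx": 1.5,"ty": -130.5,"tz": 4.5,"fingers": 0},{"ax": -0.82,"ay": 0,"az": 0,"tx": 1.5,"ty": -130.5,"tz": 4.5,"fingers": 0}]'

```text
time_s: 16.2
eef_pos: [446.8, -177.4, 309.1]
eef_rot: [33.7, 89.8, -27.3]
force: [1.4, 0.2, -0.8]
opening: 43.2
```

```bash
python3 plan.py NR 258 45
```

```text
NR shift [51.1  1.4  1.4] rot [ 0.007  0.002 -0.002] t 16.2 pos [ 446.8 -177.4  309.1] F [ 1.4  0.2 -0.8] q [-22.  15. -13.  62.  -0.  39.] op 43.2
```

Request:
carry_out --rows '[{"ax": 0.005,"ay": 0,"az": 0,"tx": 25,"ty": 1.4,"tz": 1.4,"fingers": 0},{"ax": 0.005,"ay": 0,"az": 0,"tx": 51,"ty": 1.4,"tz": 1.4,"fingers": 0},{"ax": 0.005,"ay": 0,"az": 0,"tx": 51,"ty": 1.4,"tz": 1.4,"fingers": -1},{"ax": 0.005,"ay": 0,"az": 0,"tx": 51,"ty": 1.4,"tz": 1.4,"fingers": -1},{"ax": 0.005,"ay": 0,"az": 0,"tx": 51,"ty": 1.4,"tz": 1.4,"fingers": -1}]'

```text
time_s: 16.82
eef_pos: [448.9, -178.1, 259.0]
eef_rot: [30.4, 89.8, -30.9]
force: [-1.0, -0.5, 0.1]
opening: 11.8
```

```bash
python3 plan.py NR 258 90
```

```text
NR shift [ 1.  -0.  -0.2] rot [ 0.787  0.002 -0.003] t 16.82 pos [ 448.9 -178.1  259. ] F [-1.  -0.5  0.1] q [-22.  19. -16.  55.  -0.  40.] op 11.8
```

Request:
carry_out --rows '[{"ax": 0.17,"ay": 0,"az": 0,"tx": 0,"ty": 0,"tz": 0,"fingers": -1},{"ax": 0.34,"ay": 0,"az": 0,"tx": 0,"ty": 0,"tz": 0,"fingers": -1},{"ax": 0.51,"ay": 0,"az": 0,"tx": 0,"ty": 0,"tz": 0,"fingers": -1},{"ax": 0.68,"ay": 0,"az": 0,"tx": 0,"ty": 0,"tz": 0,"fingers": -1},{"ax": 0.82,"ay": 0,"az": 0,"tx": 0,"ty": 0,"tz": 0,"fingers": -1}]'

```text
time_s: 17.45
eef_pos: [449.4, -178.1, 259.1]
eef_rot: [83.4, 89.7, -25.1]
force: [1.4, 0.7, -3.6]
opening: 11.6
```

```bash
python3 plan.py NR 258 90; python3 -c "
from h import *
print(bot.sense()['wrist_torque'])"
```

```text
NR shift [ 1.1 -0.5  0. ] rot [-0.036  0.001 -0.005] t 17.45 pos [ 449.4 -178.1  259.1] F [ 1.4  0.7 -3.6] q [-22.  19. -16.  55.  -0.  87.] op 11.6
[-0.12242239 -0.09366798  1.02175438]
```

Near right is on its stop (1.02 N m). FL is the last.

Request:
carry_out --rows '[{"ax": 0,"ay": 0,"az": 0,"tx": 0,"ty": 0,"tz": 0,"fingers": 0},{"ax": 0,"ay": 0,"az": 0,"tx": 0,"ty": 0,"tz": 0,"fingers": 0},{"ax": 0,"ay": 0,"az": 0,"tx": -25,"ty": 0,"tz": 0,"fingers": 0},{"ax": 0,"ay": 0,"az": 0,"tx": -50,"ty": 0,"tz": 0,"fingers": 0}]'

```text
time_s: 17.95
eef_pos: [449.2, -178.0, 310.0]
eef_rot: [83.2, 89.7, -25.2]
force: [0.8, -0.8, 0.1]
opening: 42.7
```

```bash
python3 plan.py FL 308 45
```

```text
FL shift [   2.6  125.1 -134.4] rot [-0.82   0.003 -0.004] t 17.95 pos [ 449.2 -178.   310. ] F [ 0.8 -0.8  0.1] q [-22.  15. -12.  62.  -0.  87.] op 42.7
```

Request:
carry_out --rows '[{"ax": -0.18,"ay": 0,"az": 0,"tx": 0.5,"ty": 31,"tz": -33,"fingers": 0},{"ax": -0.36,"ay": 0,"az": 0,"tx": 1,"ty": 62,"tz": -67,"fingers": 0},{"ax": -0.54,"ay": 0,"az": 0,"tx": 1.5,"ty": 94,"tz": -101,"fingers": 0},{"ax": -0.7,"ay": 0,"az": 0,"tx": 2.5,"ty": 125,"tz": -134.4,"fingers": 0},{"ax": -0.82,"ay": 0,"az": 0,"tx": 2.5,"ty": 125,"tz": -134.4,"fingers": 0}]'

```text
time_s: 18.58
eef_pos: [612.8, -88.2, 307.8]
eef_rot: [44.2, 89.6, -16.7]
force: [-0.5, -0.8, 0.5]
opening: 42.8
```

```bash
python3 plan.py FL 258 45
```

```text
FL shift [49.8 -3.3  0.2] rot [ 0.009  0.005 -0.005] t 18.57 pos [612.8 -88.2 307.8] F [-0.5 -0.8  0.5] q [-8. 30. 10. 69. -0. 53.] op 42.8
```

Request:
carry_out --rows '[{"ax": 0.005,"ay": 0.005,"az": -0.005,"tx": 25,"ty": -3,"tz": 0.2,"fingers": 0},{"ax": 0.005,"ay": 0.005,"az": -0.005,"tx": 49.5,"ty": -3,"tz": 0.2,"fingers": 0},{"ax": 0.005,"ay": 0.005,"az": -0.005,"tx": 49.5,"ty": -3,"tz": 0.2,"fingers": -1},{"ax": 0.005,"ay": 0.005,"az": -0.005,"tx": 49.5,"ty": -3,"tz": 0.2,"fingers": -1},{"ax": 0.005,"ay": 0.005,"az": -0.005,"tx": 49.5,"ty": -3,"tz": 0.2,"fingers": -1}]'

```text
time_s: 19.2
eef_pos: [610.6, -90.1, 259.0]
eef_rot: [25.7, 90.0, -35.6]
force: [-0.5, -0.3, -2.9]
opening: 11.4
```

```bash
python3 plan.py FL 258 90
```

```text
FL shift [ 1.  -0.3 -0.1] rot [ 0.789  0.    -0.   ] t 19.2 pos [610.6 -90.1 259. ] F [-0.5 -0.3 -2.9] q [-8. 32.  6. 64. -0. 53.] op 11.4
```

Request:
carry_out --rows '[{"ax": 0.17,"ay": 0,"az": 0,"tx": 0,"ty": 0,"tz": 0,"fingers": -1},{"ax": 0.34,"ay": 0,"az": 0,"tx": 0,"ty": 0,"tz": 0,"fingers": -1},{"ax": 0.51,"ay": 0,"az": 0,"tx": 0,"ty": 0,"tz": 0,"fingers": -1},{"ax": 0.68,"ay": 0,"az": 0,"tx": 0,"ty": 0,"tz": 0,"fingers": -1},{"ax": 0.82,"ay": 0,"az": 0,"tx": 0,"ty": 0,"tz": 0,"fingers": -1}]'

```text
time_s: 19.82
eef_pos: [611.3, -90.0, 259.2]
eef_rot: [103.3, 89.9, -5.1]
force: [2.5, 0.9, -5.0]
opening: 11.8
```

```bash
python3 plan.py FL 258 90; python3 -c "
from h import *
print(bot.sense()['wrist_torque'])"
```

```text
FL shift [ 1.2 -0.9  0.4] rot [-0.034 -0.    -0.002] t 19.82 pos [611.3 -90.  259.2] F [ 2.5  0.9 -5. ] q [ -8.  32.   6.  63.   0. 100.] op 11.8
[-0.06039294 -0.36025065  1.00433863]
```

Request:
carry_out --rows '[{"ax": 0,"ay": 0,"az": 0,"tx": 0,"ty": 0,"tz": 0,"fingers": 0},{"ax": 0,"ay": 0,"az": 0,"tx": 0,"ty": 0,"tz": 0,"fingers": 0},{"ax": 0,"ay": 0,"az": 0,"tx": -25,"ty": 0,"tz": 0,"fingers": 0},{"ax": 0,"ay": 0,"az": 0,"tx": -60,"ty": 0,"tz": 0,"fingers": 0},{"ax": 0,"ay": 0,"az": 0,"tx": -60,"ty": 0,"tz": 0,"fingers": 0}]'

```text
time_s: 20.45
eef_pos: [612.4, -90.3, 323.6]
eef_rot: [100.5, 89.4, -7.8]
force: [0.6, -0.2, 0.1]
opening: 43.1
```

Request:
carry_out --rows '[{"ax": 0,"ay": 0,"az": 0,"tx": -10,"ty": -30,"tz": -45,"fingers": 0},{"ax": 0,"ay": 0,"az": 0,"tx": -20,"ty": -60,"tz": -90,"fingers": 0},{"ax": 0,"ay": 0,"az": 0,"tx": -30,"ty": -90,"tz": -135,"fingers": 0},{"ax": 0,"ay": 0,"az": 0,"tx": -40,"ty": -120,"tz": -180,"fingers": 0},{"ax": 0,"ay": 0,"az": 0,"tx": -50,"ty": -150,"tz": -225,"fingers": 0}]'

```text
time_s: 21.08
eef_pos: [539.4, 172.0, 372.5]
eef_rot: [100.0, 89.4, -8.3]
force: [0.6, 1.0, -0.1]
opening: 42.4
```

```bash
python3 -c "
from h import *
a=bot.camera('top');cv2.imwrite('pics/top1.png',a)
cv2.imwrite('pics/c3.png',cv2.resize(a[155:330,325:525],None,fx=3.4,fy=3.4,interpolation=cv2.INTER_CUBIC)[:600])
s=bot.sense();print(s['time_s'],s['eef_pos'],s['force'])"
```

```text
21.125 [537.97227531 177.69202    374.00859981] [-1.2179911   3.0331494   0.23547758]
```

View pics/c3.png

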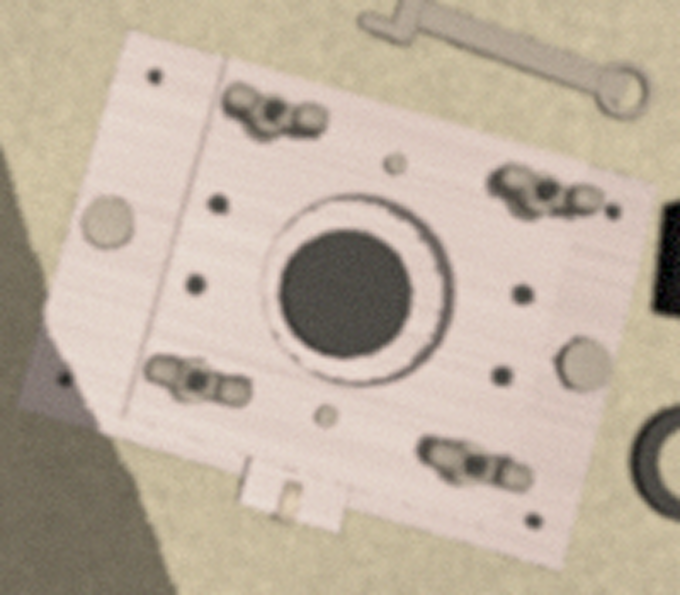

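All four bars now lie along fixture y. The caps are at FL (240,97)/(312,120), FR (518,180)/(586,200), NL (162,368)/(235,389) and NR (442,455)/(515,475). I'll check the angles and hand in.

Run:
```python
from h import *
P=(np.array([(240,97),(312,120),(518,180),(586,200),(162,368),(235,389),(442,455),(515,475)])+.5)/3.4-.5+[325,155]
W=ray('top',P,116).reshape(4,2,2);d=W[:,0]-W[:,1]
print('value',-16.45-np.degrees(np.arctan2(-d[:,1],-d[:,0])))
print(bot.close_job())
```

```text
value [91.40596959 89.92648238 89.27732211 88.64164121]
the job is handed in; nothing more can be done
None
```

All four wing nuts are turned clockwise to their stops, and the job is handed in. It took about 21 of the 72 s.

- **Order:** in the first round I turned near right, far left, near left, far right, each to about 45° by the gripper's measured yaw. In the second round I turned near left, far right, near right, far left to their stops.
- **Stops:** at the end of each second-round turn the wrist moment rose to 1.0–1.1 N m, against 0.06 N m for free turning. The gripper stood about 2° past the quarter turn.
- **Forces:** the wrist force was under about 10 N in every reading between moves.
- **Final check:** the last top picture, with the gripper clear, puts the nuts at these angles, with about 1–2° uncertainty:

No check failed. The first move call was refused because rows must give every field, and nothing moved then. After the first round only the two far nuts were seen in a picture at about 45°; the near two were hidden by the gripper, so their half turns rest on the gripper's yaw.

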